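Back the feed roller off one notch

TASK

The strip cutter's feed roller has been wound one notch too far. With fingertip pushes alone, gripping nothing and forcing nothing, lift the ratchet pawl by its thumb bar and tip it right over onto its stop, push the star handle back to turn the wheel backward one notch, then tip the pawl over again so that it drops fully into the next tooth gap. Leave the loose things on the bench and on the tray where they are.

Things in the scene. Friction and masses are not known exactly. Their poses are not given: they have to be found in the camera images.
- feed_unit: Fixed strip cutter. Origin on the bench under the middle of its feed roller; x along the roller shaft (ratchet end +x, star handle end -x), y the feed direction (sheet tray at -y, knife press at +y), z up. Shaft axis 100 mm high. Side plates, 158 mm high, at x = -64 to 64 mm. Tray 104 mm wide, 127 mm high. Press from y = 130 mm, 214 mm high, its lever bracket 255 mm, at x = 0.
- wheel (a joint): Turn of the feed shaft (12-tooth ratchet 90 mm across at x = 74 to 88 mm, roller, star handle, one piece), rad. Decreases when turned backward: top goes to -y of feed_unit. 0: tooth face on the lowered pawl; starts at 0.03 to 0.09. One notch is 0.524. Stands where left; takes about 2 N at a ball. The pawl drops fully home with the wheel at -0.34 to -0.51; farther back it lands on a tooth tip.
- star_ball (a point): Centre of the uppermost ball of the star handle: black, 22 mm across, 70 mm from the shaft axis on a 10 mm steel arm, at x = -95 mm of feed_unit. The handle has four such arms, 90 degrees apart. At joint 0 this arm stands 75 degrees up, leaning to +y; it passes upright at -0.26 and leans to -y after that.
- pawl (a joint): Swing of the pawl about its pin, rad; the pin runs along feed_unit's x, 60 mm to -y of the shaft and 150 mm above the bench. 0 to 0.05: nose down in a tooth gap, pawl level and pointing to +y. Grows as the nose lifts. Let go below 0.8 it falls back; past 0.9 it tips over to its stop at 1.75 and stays there, pawl upright, thumb bar lying to -y just under pin height. Moves under 1 N.
- thumb_bar (a point): Middle of the pawl's thumb bar: steel cross bar, 12 mm thick, 28 mm long along feed_unit's x, on a tab 36 mm above the pawl pin when the pawl is down (x = 85 mm, y = -60 mm, 186 mm high). Push it to -y to lift the pawl: it swings in an arc about the pin.
- pawl_nose (a point): Nose of the pawl, 57 mm from the pin; the pawl is a dark steel bar 12 mm wide (along x) and 9 mm thick. Thrown over, the bar stands up from the pin to 58 mm above it at x = 81 mm, nose facing +y; push its upper half to +y and it falls back onto the wheel.
- tray_weight: Loose steel weight, 52 mm across, 42 mm high, on the sheet tray. Origin under its middle. Leave alone.
- tape_roll: Loose roll of brown tape, 96 mm across, 45 mm high, beside the tray. Origin under its middle. Leave alone.
- ring_holder: Loose steel sample holder, a disc 76 mm across, 18 mm high, beyond the ratchet. Origin under its middle. Leave alone.
- spanner: Loose spanner, 160 mm long, beyond the tray end. Leave alone.
- steel_rule: Loose steel rule, 200 x 30 x 4 mm, along the ratchet side. Leave alone.
- pin_cup: Loose grey cup, 72 mm across, 80 mm high, near the tray end. Leave alone.

How it is judged:
By the outcome, as a careful person would: the job done as asked, in the order asked, and still so for the second after the job is handed in, with the robot touching nothing.
It also fails if it takes over 45 s, if anything falls off the work surface, if the arm or the gripper's body presses on something with over 40 N, if the wrist force passes 120 N, or if a joint passes its speed limit or range.

ROBOT

A 6-joint arm with a two-finger parallel gripper is mounted at the origin on the work surface. World frame = base frame: x ahead of the robot, y to its left, z up, the work surface at z = 0. Lengths are in m, angles in rad, forces in N, time in s.
With the tool pointing down it reaches from about 0.425 to 0.95 m from the base axis. Payload 3.5 kg.
Tool frame: the origin (TCP) lies between the finger pads; the fingertips stand 25 mm ahead of it and the grasp point (between the pads) lies 6 mm ahead of it (ctrl.finger_overhang is the distance from the TCP to the fingertips, in m); x points along the fingers, y is the direction in which the jaws open and shut, and the axes are right-handed (so a half turn about x gives the same grasp; the last joint's range is limited). The gripper opens to 85 mm and grips with 20 to 120 N. Pads are 22 mm wide; open, the fingers measure 114 mm over their backs; the gripper's body (76 mm by 85 mm) begins 54 mm behind the grasp point. The pads swing forward as they close: fully open they stand 13 mm farther back than shut.
Start: joints at [-1.447, 0.286, 1.577, -0, 1.279, -0.15], TCP at [0.183, -0.65, 0.256] pointing down, gripper open.
Joint ranges: [-2.77, 2.77], [-0.9, 2.22], [0.21, 2.48], [-1.53, 4.67], [0.24, 2.81], [-2.84, 2.84]. Speed limits (rad/s): [2.79, 2.79, 3.14, 3.14, 3.14, 3.14].

INTERFACE

Orientations are given as a unit quaternion [x, y, z, w].
In Python, from plant import ctrl gives the robot as it stands.
- The arm moves only by the tool play_rows, never from a script. Its argument "targets" is a list of rows, each an object with "delta_pos": the shift along the world's x, y, z normalised to -1 to 1, where 1 is 1000 mm, a list of three; "delta_rot": the turn, a rotation vector about the world's x, y, z normalised to -1 to 1, where 1 is pi rad, a list of three; "claw": the finger opening in mm, from 0 to 85.4. In form: [{"delta_pos": [tx, ty, tz], "delta_rot": [wx, wy, wz], "claw": claw}, ...]. A call has 1 to 20 rows; each row is the pose to reach, as a shift and turn from the pose measured when the call began, turning the shorter way round; what a row does not reach only later rows make up. A row lasts 1/12 s, in which the tool goes at most 41.7 mm and 7.16 degrees, less where a joint would pass 70% of its speed; a pose out of reach is approached as far as the arm can. A call with a number of a shift or a turn outside -1 to 1 is refused whole. A call with a gripper value outside its range is refused whole. The fingers move at their own pace and stop on an object; "newtons" is the grip in N (left out, the last holds). Time passes only in rows, so rows that repeat a pose let the fingers close. It gives the time, the measured TCP pose, the force and the opening at its end, in the units of the state.
- ctrl.get_state(): the state, without advancing time (a new reading comes with each control period).
- ctrl.read_camera(name): name is "scene" or "top" or "wrist"; returns the picture (420x560x3 uint8, blue, green, red); there is no depth.
- ctrl.calibration(name): a dict with "fx", "fy", "cx", "cy" (pixels), "k1" (the pictures are not rectified: a ray, as slopes to the right and down, at radius r is drawn at 1 + k1 r^2 times it, then the intrinsics apply), "camera_from_world" (4x4, takes a point from world to camera coordinates). Camera axes: x right, y down, z forward; pixel columns grow to the right and rows downward; lengths in m; the calibration is good to about 2 mm. A picture is of the moment at which its call begins: read the wrist's pose just before it. calibration takes no time and is no camera call; for the wrist camera it gives the pose at the moment of the call.
- ctrl.sign_off(): hands the job in, once; it reports no verdict.
The state is a dict: "time": time; "qpos": joint angles; "dq": joint speeds; "joint_efforts": joint torques, N m; "eef_pos": TCP position; "tcp_rot": TCP orientation; "contact_force": force on the tool from outside, world axes, zero at the start; "wrist_torque": the same for the moment, N m; "opening": opening from 0.0 (shut) to 1.0 (fully open).
Only numpy, scipy, OpenCV 4.12 (cv2) and the standard library are available. Lean on these libraries where they do the work, as an engineer would, in place of code of your own. Each camera call takes 0.05 s, during which the arm holds its last target. There are 200 camera calls.

## Working session

There is one attempt and no reset: what is moved stays moved. The work goes in short steps, Python scripts to look and compute and a tool call to move; the robot and the scene stay as the last step left them, time stands still between calls to the robot, and variables do not carry over. Pictures are saved under pics/ and viewed, about 8 in all and at most 12, crops included, and the job is handed in when it is done.

Besides the shell and the picture viewer there is one more tool, called by a JSON object that holds its "name" and its "arguments". play_rows: Moves the arm, as the interface text tells. Its arguments: {"type":"object","properties":{"targets":{"type":"array"},"newtons":{"type":"number"}},"required":["targets"]}

```bash
ls; mkdir -p pics; python3 - <<'E'
from plant import ctrl
import cv2
for n in("scene","top"):
    cv2.imwrite(f"pics/{n}0.png",ctrl.read_camera(n)); c=ctrl.calibration(n); print(n,c)
print(ctrl.get_state(), ctrl.finger_overhang)
E
```

```text
pics
scene {'fx': 507.07711650651544, 'fy': 507.07711650651544, 'cx': 275.87913460449045, 'cy': 213.06789194343818, 'k1': -0.15552245700172532, 'camera_from_world': array([[ 1.81111841e-01,  9.83462411e-01, -4.32266086e-04,
         4.64333221e-03],
       [ 5.47034864e-01, -1.01105742e-01, -8.30981640e-01,
        -2.22326046e-01],
       [-8.17282912e-01,  1.50264150e-01, -5.56299673e-01,
         1.63038211e+00],
       [ 0.00000000e+00,  0.00000000e+00,  0.00000000e+00,
         1.00000000e+00]])}
top {'fx': 435.7181605087579, 'fy': 435.7181605087579, 'cx': 279.07619592101224, 'cy': 205.49931385266356, 'k1': -0.017278449062720046, 'camera_from_world': array([[ 0.02512051, -0.99966142, -0.00678245, -0.11259078],
       [-0.98326931, -0.02348301, -0.18063779,  0.57595259],
       [ 0.18041736,  0.01120669, -0.9835263 ,  0.89953813],
       [ 0.        ,  0.        ,  0.        ,  1.        ]])}
{'time': 0.1, 'qpos': array([-1.44697423e+00,  2.87080012e-01,  1.57805844e+00, -2.95668182e-05,
        1.27856793e+00, -1.49979057e-01]), 'dq': array([-1.18342088e-04, -8.66198232e-04, -2.35861144e-03, -2.59007788e-04,
       -3.42702701e-04, -4.53439826e-05]), 'joint_efforts': array([ 5.67654624e-04, -4.07297051e+01, -2.93699080e+01, -1.54668815e-04,
        3.41207917e-03, -1.01693408e-05]), 'eef_pos': array([ 0.18248297, -0.64929839,  0.2550684 ]), 'tcp_rot': array([-0.70048987, -0.09725155,  0.70049034, -0.09575679]), 'contact_force': array([-0.34015145,  0.71681035,  0.1956695 ]), 'wrist_torque': array([-0.05069198,  0.0092849 , -0.00411886]), 'opening': 1.003323844810921} 0.025
```

View pics/scene0.png

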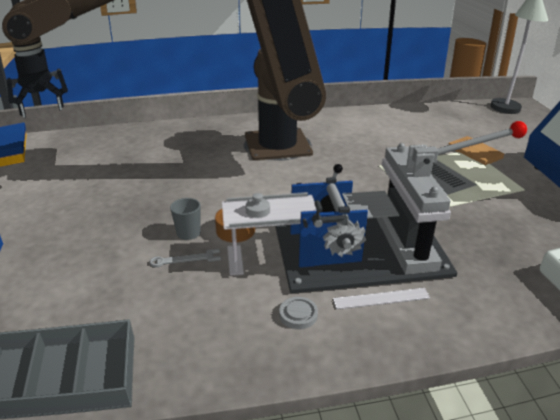

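View pics/top0.png

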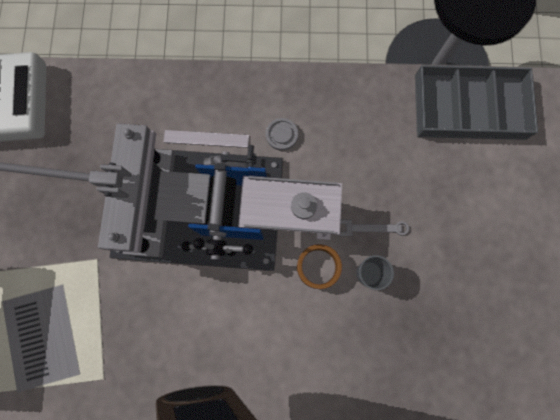

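The unit's +x points away from the robot and its +y to the left (the press is at the image left in the top view). I'll enlarge the images to get keypoints.

```bash
python3 - <<'E'
import cv2
a=cv2.imread("pics/top0.png")[120:280,90:350]; cv2.imwrite("pics/topc.png",cv2.resize(a,None,fx=3,fy=3,interpolation=cv2.INTER_CUBIC))
a=cv2.imread("pics/scene0.png")[140:290,210:410]; cv2.imwrite("pics/scc.png",cv2.resize(a,None,fx=4,fy=4,interpolation=cv2.INTER_CUBIC))
E
```

```text
(no output)
```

View pics/topc.png

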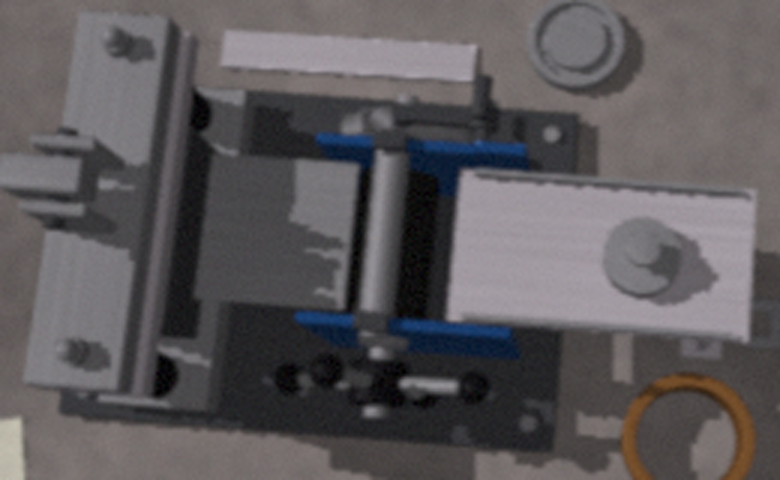

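View pics/scc.png

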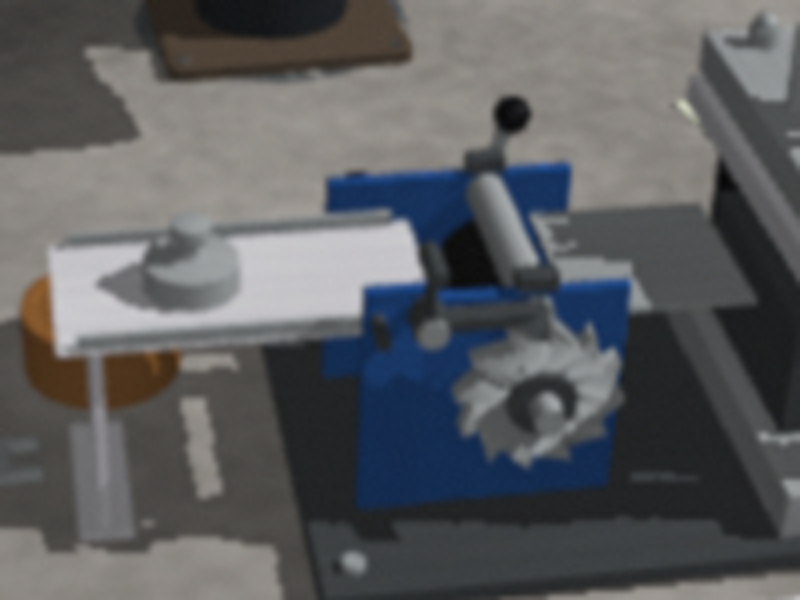

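Top crop: the thumb bar is at about full-image (250.7,153.3), the upper ball at (199,243.3), and the pin end at about (225,153). Scene crop: the ball is at (338,168.3), the pawl pin end at (318,223), and the hub end at (347,242.5). Next I'll fit the unit's pose.

```bash
cat > h.py <<'E'
import numpy as np, cv2
from scipy.optimize import least_squares
from scipy.spatial.transform import Rotation as R
from plant import ctrl
def proj(n,P,c=None):
    c=c or ctrl.calibration(n); T=c['camera_from_world']; q=np.atleast_2d(P)@T[:3,:3].T+T[:3,3]
    s=q[:,:2]/q[:,2:]; s=s*(1+c['k1']*(s**2).sum(1,keepdims=True))
    return s*[c['fx'],c['fy']]+[c['cx'],c['cy']]
def W(p,P):
    c,s=np.cos(p[2]),np.sin(p[2]); P=np.atleast_2d(P).astype(float)
    return np.c_[c*P[:,0]-s*P[:,1]+p[0], s*P[:,0]+c*P[:,1]+p[1], P[:,2]]
E
python3 - <<'E'
from h import *
t=lambda x,y:(x/3+90,y/3+120); s=lambda x,y:(x/4+210,y/4+140)
a=1.309-.06; B=lambda k:(-.095,.07*np.cos(a+k*np.pi/2),.1+.07*np.sin(a+k*np.pi/2))
obs=[('top',B(0),t(327,370),'ball'),('scene',B(0),s(512,113),'ball'),('top',B(1),t(475,388),'ball-y'),('top',B(-1),t(288,380),'ball+y'),
('top',(.085,-.06,.186),t(482,98),'thumb'),('scene',(.099,-.06,.186),s(433,252),'thumb'),('scene',(.088,-.06,.150),s(432,332),'pin'),('scene',(.098,0,.1),s(548,412),'hub')]
def r(p): return np.concatenate([(proj(n,W(p,P))[0]-o) for n,P,o,_ in obs])
f=least_squares(r,[.5,.05,0],loss='soft_l1'); print(f.x,np.degrees(f.x[2]))
for o,e in zip(obs,r(f.x).reshape(-1,2)): print(o[0],o[3],e.round(1))
p=f.x; np.save('p.npy',p)
for nm,P in dict(ball=B(0),thumb=(.085,-.06,.186),pin=(.081,-.06,.15),press=(0,.13,.214)).items(): print(nm,W(p,P).round(4))
E
```

```text
[ 0.57420489  0.02225586 -0.05409017] -3.0991386429690873
top ball [0.1 0.4]
scene ball [-0.6 -0.2]
top ball-y [-0.8 -0. ]
top ball+y [ 0.1 -0.6]
top thumb [-0.4 -0.2]
scene thumb [1.1 6.9]
scene pin [-0.6 -1. ]
scene hub [-0.8 -0.2]
ball [[0.4805 0.0495 0.1664]]
thumb [[ 0.6558 -0.0423  0.186 ]]
pin [[ 0.6518 -0.042   0.15  ]]
press [[0.5812 0.1521 0.214 ]]
```

```bash
python3 - <<'E'
from h import *
s=ctrl.get_state(); M=R.from_quat(s['tcp_rot']); print(M.as_matrix().round(3))
p=np.load('p.npy'); Ru=R.from_euler('z',p[2])
for nm,y in (('y along +fy',[0,1,0]),('-fy',[0,-1,0]),('fx',[1,0,0])):
    x=np.array([0,0,-1.]); y=np.array(y,float); T=Ru.as_matrix()@np.c_[x,y,np.cross(x,y)]
    print(nm,((R.from_matrix(T)*M.inv()).as_rotvec()/np.pi).round(4))
E
```

```text
[[-0.     0.27  -0.963]
 [ 0.002 -0.963 -0.27 ]
 [-1.    -0.002 -0.   ]]
y along +fy [-0.     -0.001   0.8956]
-fy [-0.0007  0.     -0.1044]
fx [-0.0005 -0.0005  0.3956]
```

{"name": "play_rows", "arguments": {"targets": [{"delta_pos": [0.0,0.02,0.03],"delta_rot": [0,0,0],"claw": 0},{"delta_pos": [0.493,0.639,0.03],"delta_rot": [0,0,-0.1044],"claw": 0},{"delta_pos": [0.493,0.639,0.03],"delta_rot": [0,0,-0.1044],"claw": 0},{"delta_pos": [0.493,0.639,0.03],"delta_rot": [0,0,-0.1044],"claw": 0},{"delta_pos": [0.493,0.639,0.03],"delta_rot": [0,0,-0.1044],"claw": 0},{"delta_pos": [0.493,0.639,0.03],"delta_rot": [0,0,-0.1044],"claw": 0},{"delta_pos": [0.493,0.639,0.03],"delta_rot": [0,0,-0.1044],"claw": 0},{"delta_pos": [0.493,0.639,0.03],"delta_rot": [0,0,-0.1044],"claw": 0},{"delta_pos": [0.493,0.639,0.03],"delta_rot": [0,0,-0.1044],"claw": 0},{"delta_pos": [0.493,0.639,0.03],"delta_rot": [0,0,-0.1044],"claw": 0},{"delta_pos": [0.493,0.639,0.03],"delta_rot": [0,0,-0.1044],"claw": 0},{"delta_pos": [0.493,0.639,0.03],"delta_rot": [0,0,-0.1044],"claw": 0},{"delta_pos": [0.493,0.639,0.03],"delta_rot": [0,0,-0.1044],"claw": 0},{"delta_pos": [0.493,0.639,0.03],"delta_rot": [0,0,-0.1044],"claw": 0},{"delta_pos": [0.493,0.639,0.03],"delta_rot": [0,0,-0.1044],"claw": 0},{"delta_pos": [0.493,0.639,0.03],"delta_rot": [0,0,-0.1044],"claw": 0},{"delta_pos": [0.493,0.639,0.03],"delta_rot": [0,0,-0.1044],"claw": 0},{"delta_pos": [0.493,0.639,0.03],"delta_rot": [0,0,-0.1044],"claw": 0},{"delta_pos": [0.493,0.639,0.03],"delta_rot": [0,0,-0.1044],"claw": 0},{"delta_pos": [0.493,0.639,0.03],"delta_rot": [0,0,-0.1044],"claw": 0}]}}

```text
time: 1.77
eef_pos: [0.6762, -0.0082, 0.2843]
tcp_rot: [-0.707, 0.018, 0.707, 0.02]
contact_force: [0.7, -0.6, 0.2]
opening: -0.001
```

```bash
cat >> h.py <<'E'
def look(nm,w=200,c=(330,200)):
    p=np.load('p.npy'); a=ctrl.read_camera('scene'); b=ctrl.read_camera('wrist')
    x0,y0=c[0]-w//2,c[1]-w//2; a=cv2.resize(a[y0:y0+w,x0:x0+w],(400,400),interpolation=cv2.INTER_CUBIC)
    b=cv2.resize(b,(400,300)); o=np.zeros((400,800,3),np.uint8); o[:,:400]=a; o[:300,400:]=b
    cv2.imwrite(f'pics/{nm}.png',o)
E
python3 - <<'E'
from h import *
look('l1',140,(330,190)); p=np.load('p.npy')
P=W(p,[(.071,-.06,.186),(.099,-.06,.186),(.081,-.003,.15)])
print(proj('wrist',P)*400/560)
s=ctrl.get_state(); print(s['eef_pos'],W(p,(.1025,-.0275,.203)))
E
```

```text
[[237.48002959 194.83440982]
 [239.12276538 166.68435845]
 [178.84727577 170.22898048]]
[ 0.67729862 -0.00527783  0.28332238] [[ 0.67506823 -0.01074546  0.203     ]]
```

View pics/l1.png

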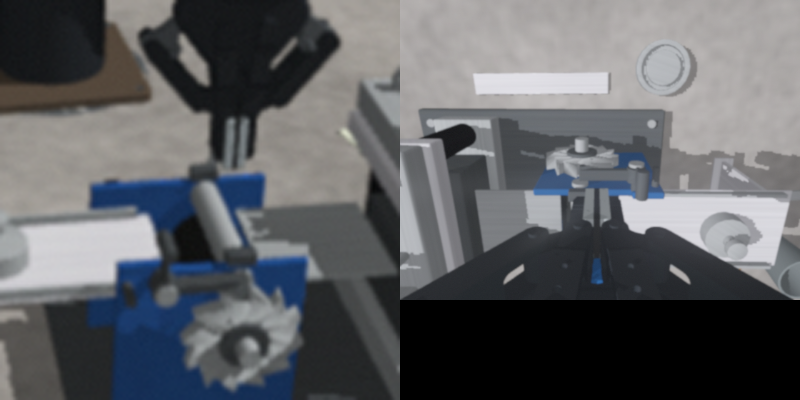

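The wrist view shows the bar at (641,168–198) in the composite, within 3 px of the prediction, and the fingers are clear. Descending beside the bar, outboard of the pawl.

{"name": "play_rows", "arguments": {"targets": [{"delta_pos": [-0.002,-0.005,-0.02],"delta_rot": [0,0,0],"claw": 0},{"delta_pos": [-0.002,-0.005,-0.04],"delta_rot": [0,0,0],"claw": 0},{"delta_pos": [-0.002,-0.005,-0.06],"delta_rot": [0,0,0],"claw": 0},{"delta_pos": [-0.002,-0.005,-0.08],"delta_rot": [0,0,0],"claw": 0},{"delta_pos": [-0.002,-0.005,-0.08],"delta_rot": [0,0,0],"claw": 0},{"delta_pos": [-0.002,-0.005,-0.08],"delta_rot": [0,0,0],"claw": 0}]}}

```text
time: 2.37
eef_pos: [0.6741, -0.0106, 0.2014]
tcp_rot: [-0.705, 0.016, 0.709, 0.019]
contact_force: [-0.1, 0.7, -0.4]
opening: -0.001
```

```bash
python3 - <<'E'
from h import *
look('l2',100,(328,210)); p=np.load('p.npy'); s=ctrl.get_state();print(s['eef_pos'],s['contact_force'])
c,sn=np.cos(p[2]),np.sin(p[2]); d=s['eef_pos']-[p[0],p[1],0]; print('feed',c*d[0]+sn*d[1],-sn*d[0]+c*d[1],d[2],R.from_quat(s['tcp_rot']).as_matrix().round(3))
E
```

```text
[ 0.67585278 -0.01072474  0.20483603] [0.11270387 0.20229215 0.47579119]
feed 0.10328227916897315 -0.02743689513878498 0.20483602648452243 [[ 0.001 -0.049 -0.999]
 [ 0.004 -0.999  0.049]
 [-1.    -0.004 -0.001]]
```

View pics/l2.png

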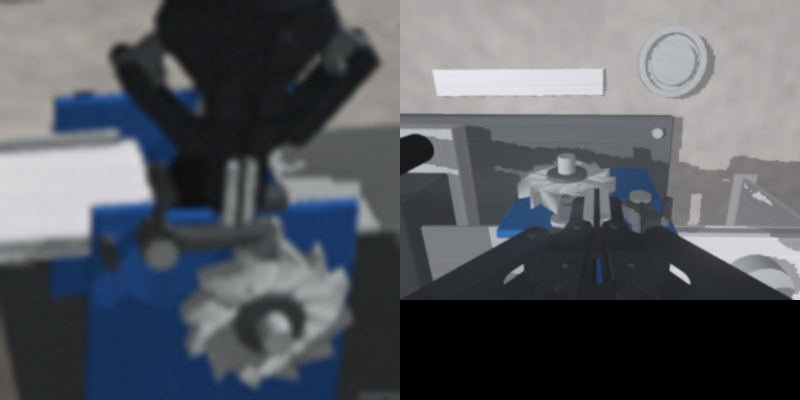

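```bash
python3 - <<'E'
from h import *
p=np.load('p.npy'); f=lambda P:((proj('scene',P)-[278,160])*4).round(0).tolist()
s=ctrl.get_state(); M=R.from_quat(s['tcp_rot']).as_matrix(); e=s['eef_pos']
print('tip',[f(e+M@[.025,a,b]) for a in(-.0145,.0145) for b in(-.011,.011)])
print('bar',[f(W(p,(x,y,.186))) for x in(.071,.099) for y in (-.066,-.054)],'pin',f(W(p,(.088,-.06,.15))),'shaft',f(W(p,(.098,0,.1))))
E
```

```text
tip [[[268.0, 221.0]], [[257.0, 196.0]], [[209.0, 225.0]], [[199.0, 200.0]]]
bar [[[142.0, 169.0]], [[166.0, 168.0]], [[153.0, 200.0]], [[178.0, 199.0]]] pin [[158.0, 248.0]] shaft [[273.0, 331.0]]
```

{"name": "play_rows", "arguments": {"targets": [{"delta_pos": [0,-0.005,-0.001],"delta_rot": [0,0,0],"claw": 0},{"delta_pos": [-0.0005,-0.01,-0.002],"delta_rot": [0,0,0],"claw": 0},{"delta_pos": [-0.001,-0.014,-0.002],"delta_rot": [0,0,0],"claw": 0},{"delta_pos": [-0.001,-0.018,-0.003],"delta_rot": [0,0,0],"claw": 0},{"delta_pos": [-0.001,-0.022,-0.004],"delta_rot": [0,0,0],"claw": 0},{"delta_pos": [-0.001,-0.026,-0.005],"delta_rot": [0,0,0],"claw": 0},{"delta_pos": [-0.002,-0.03,-0.007],"delta_rot": [0,0,0],"claw": 0},{"delta_pos": [-0.002,-0.034,-0.009],"delta_rot": [0,0,0],"claw": 0},{"delta_pos": [-0.002,-0.038,-0.011],"delta_rot": [0,0,0],"claw": 0},{"delta_pos": [-0.002,-0.042,-0.013],"delta_rot": [0,0,0],"claw": 0},{"delta_pos": [-0.003,-0.046,-0.015],"delta_rot": [0,0,0],"claw": 0},{"delta_pos": [-0.003,-0.049,-0.016],"delta_rot": [0,0,0],"claw": 0},{"delta_pos": [-0.003,-0.049,-0.016],"delta_rot": [0,0,0],"claw": 0},{"delta_pos": [-0.003,-0.049,-0.016],"delta_rot": [0,0,0],"claw": 0}]}}

```text
time: 3.63
eef_pos: [0.6728, -0.0599, 0.1887]
tcp_rot: [0.707, -0.016, -0.707, -0.019]
contact_force: [0.1, -0.1, -0.2]
opening: -0.0
```

```bash
python3 - <<'E'
from h import *
look('l3',100,(328,210)); p=np.load('p.npy'); s=ctrl.get_state();print(s['eef_pos'],s['contact_force'])
c,sn=np.cos(p[2]),np.sin(p[2]); d=s['eef_pos']-[p[0],p[1],0]; print('feed',c*d[0]+sn*d[1],-sn*d[0]+c*d[1],d[2])
E
```

```text
[ 0.67295524 -0.05968121  0.18901288] [-0.45060708 -0.87857924 -0.14750609]
feed 0.10303575112585153 -0.07647841820343983 0.18901287957411214
```

View pics/l3.png

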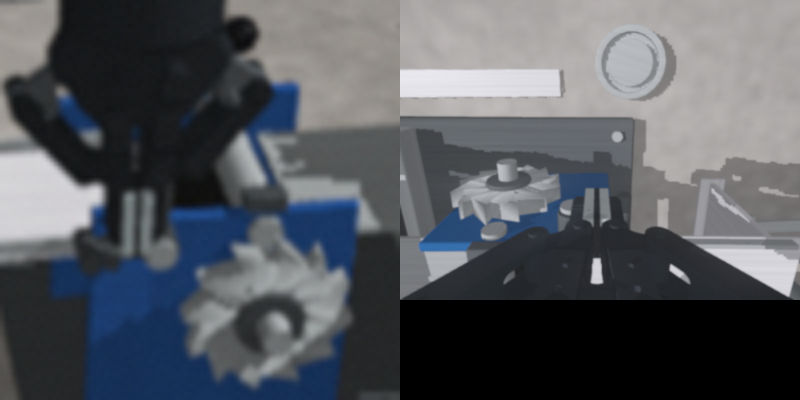

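The pawl is thrown: its thumb bar lies to -y at (88,245), and it's off the wheel. Retracting straight up, then over to the star handle.

{"name": "play_rows", "arguments": {"targets": [{"delta_pos": [0.002,0,0.02],"delta_rot": [0,0,0],"claw": 0},{"delta_pos": [0.002,0,0.05],"delta_rot": [0,0,0],"claw": 0},{"delta_pos": [0.002,0,0.08],"delta_rot": [0,0,0],"claw": 0},{"delta_pos": [-0.02,0.02,0.08],"delta_rot": [0,0,0],"claw": 0},{"delta_pos": [-0.05,0.045,0.08],"delta_rot": [0,0,0],"claw": 0},{"delta_pos": [-0.08,0.07,0.08],"delta_rot": [0,0,0],"claw": 0},{"delta_pos": [-0.11,0.09,0.08],"delta_rot": [0,0,0],"claw": 0},{"delta_pos": [-0.14,0.11,0.08],"delta_rot": [0,0,0],"claw": 0},{"delta_pos": [-0.17,0.13,0.08],"delta_rot": [0,0,0],"claw": 0},{"delta_pos": [-0.19,0.147,0.08],"delta_rot": [0,0,0],"claw": 0},{"delta_pos": [-0.19,0.147,0.08],"delta_rot": [0,0,0],"claw": 0},{"delta_pos": [-0.19,0.147,0.05],"delta_rot": [0,0,0],"claw": 0},{"delta_pos": [-0.19,0.147,0.02],"delta_rot": [0,0,0],"claw": 0},{"delta_pos": [-0.19,0.147,-0.006],"delta_rot": [0,0,0],"claw": 0},{"delta_pos": [-0.19,0.147,-0.006],"delta_rot": [0,0,0],"claw": 0},{"delta_pos": [-0.19,0.147,-0.006],"delta_rot": [0,0,0],"claw": 0}]}}

```text
time: 5.07
eef_pos: [0.4825, 0.0872, 0.1821]
tcp_rot: [-0.706, 0.016, 0.707, 0.019]
contact_force: [-1.1, -1.3, 0.2]
opening: 0.002
```

```bash
python3 - <<'E'
from h import *
look('l4',100,(328,200)); p=np.load('p.npy'); s=ctrl.get_state();print(s['eef_pos'],s['contact_force'])
c,sn=np.cos(p[2]),np.sin(p[2]); d=s['eef_pos']-[p[0],p[1],0]; print('feed',c*d[0]+sn*d[1],-sn*d[0]+c*d[1],d[2])
E
```

```text
[0.4844289  0.08715914 0.18502507] [ 0.40464582 -0.77355668 -0.39159222]
feed -0.0931536086346149 0.05995472664027145 0.1850250728659862
```

View pics/l4.png

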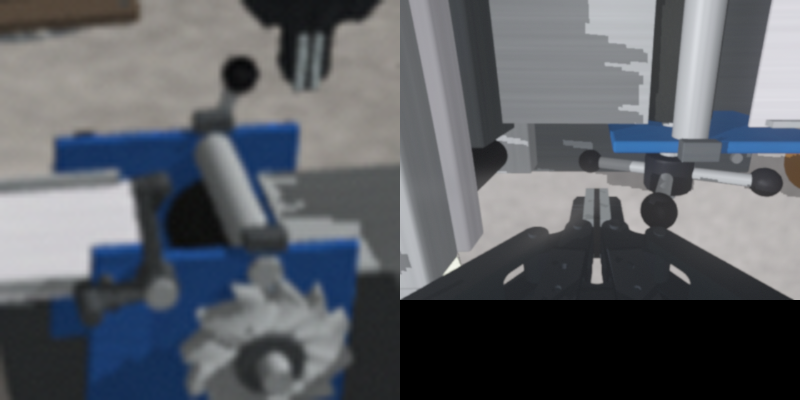

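The pawl stands upright (160,180–290) and the finger is on the +y side of the ball at (240,75). Now a slow push, stopping slightly short to measure.

{"name": "play_rows", "arguments": {"targets": [{"delta_pos": [-0.002,-0.006,-0.002],"delta_rot": [0,0,0],"claw": 0},{"delta_pos": [-0.002,-0.01,-0.002],"delta_rot": [0,0,0],"claw": 0},{"delta_pos": [-0.002,-0.014,-0.002],"delta_rot": [0,0,0],"claw": 0},{"delta_pos": [-0.002,-0.017,-0.002],"delta_rot": [0,0,0],"claw": 0},{"delta_pos": [-0.003,-0.02,-0.002],"delta_rot": [0,0,0],"claw": 0},{"delta_pos": [-0.003,-0.023,-0.002],"delta_rot": [0,0,0],"claw": 0},{"delta_pos": [-0.003,-0.026,-0.002],"delta_rot": [0,0,0],"claw": 0},{"delta_pos": [-0.003,-0.029,-0.002],"delta_rot": [0,0,0],"claw": 0},{"delta_pos": [-0.003,-0.032,-0.002],"delta_rot": [0,0,0],"claw": 0},{"delta_pos": [-0.004,-0.035,-0.002],"delta_rot": [0,0,0],"claw": 0},{"delta_pos": [-0.004,-0.038,-0.002],"delta_rot": [0,0,0],"claw": 0},{"delta_pos": [-0.004,-0.041,-0.002],"delta_rot": [0,0,0],"claw": 0},{"delta_pos": [-0.004,-0.043,-0.002],"delta_rot": [0,0,0],"claw": 0},{"delta_pos": [-0.004,-0.044,-0.002],"delta_rot": [0,0,0],"claw": 0},{"delta_pos": [-0.004,-0.044,-0.002],"delta_rot": [0,0,0],"claw": 0},{"delta_pos": [-0.004,-0.044,-0.002],"delta_rot": [0,0,0],"claw": 0}]}}

```text
time: 6.5
eef_pos: [0.48, 0.0429, 0.1825]
tcp_rot: [0.708, -0.016, -0.706, -0.018]
contact_force: [0.0, 0.2, -0.4]
opening: 0.0
```

```bash
python3 - <<'E'
from h import *
look('l5',100,(328,200)); p=np.load('p.npy'); s=ctrl.get_state();print(s['eef_pos'],s['contact_force'])
c,sn=np.cos(p[2]),np.sin(p[2]); d=s['eef_pos']-[p[0],p[1],0]; print('feed',c*d[0]+sn*d[1],-sn*d[0]+c*d[1],d[2])
for w in (.06,-.2,-.3,-.35,-.4,-.45,-.5):
    a=1.309-w; P=W(p,[(-.095,.07*np.cos(a+k*1.5708),.1+.07*np.sin(a+k*1.5708)) for k in(0,1)]); print(w,((proj('scene',P[0])-[278,150])*4).round(0),((proj('wrist',P))*400/560+[400,0]).round(0).tolist())
E
```

```text
[0.48003144 0.04292747 0.18246914] [-0.7283631  -0.24202282 -0.3371253 ]
feed -0.09515330984245716 0.015550000728651953 0.18246913612783797
0.06 [[238.  72.]] [[585.0, 206.0], [705.0, 178.0]]
-0.2 [[207.  69.]] [[616.0, 210.0], [701.0, 169.0]]
-0.3 [[195.  69.]] [[628.0, 210.0], [698.0, 166.0]]
-0.35 [[189.  70.]] [[634.0, 210.0], [696.0, 165.0]]
-0.4 [[183.  71.]] [[640.0, 209.0], [694.0, 164.0]]
-0.45 [[177.  72.]] [[646.0, 209.0], [692.0, 162.0]]
-0.5 [[171.  74.]] [[651.0, 208.0], [690.0, 161.0]]
```

View pics/l5.png

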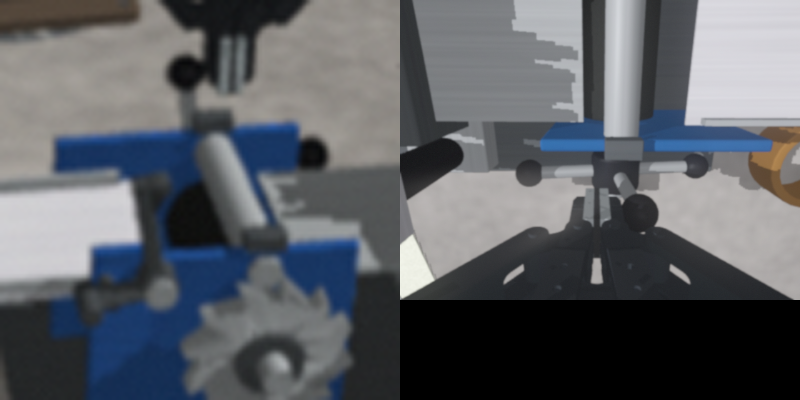

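The ball is at scene (185,72) and wrist (640,212), so the wheel is at about -0.39. I'll push 2 mm more to centre it in the range, back off, rise, and cross to behind the pawl.

{"name": "play_rows", "arguments": {"targets": [{"delta_pos": [0,-0.001,0],"delta_rot": [0,0,0],"claw": 0},{"delta_pos": [0,-0.002,0],"delta_rot": [0,0,0],"claw": 0},{"delta_pos": [0,-0.002,0],"delta_rot": [0,0,0],"claw": 0},{"delta_pos": [0,0.01,0],"delta_rot": [0,0,0],"claw": 0},{"delta_pos": [0,0.025,0],"delta_rot": [0,0,0],"claw": 0},{"delta_pos": [0,0.025,0.02],"delta_rot": [0,0,0],"claw": 0},{"delta_pos": [0,0.025,0.05],"delta_rot": [0,0,0],"claw": 0},{"delta_pos": [0,0.025,0.083],"delta_rot": [0,0,0],"claw": 0},{"delta_pos": [0,0.02,0.09],"delta_rot": [0,0,0],"claw": 0},{"delta_pos": [0.02,0,0.09],"delta_rot": [0,0,0],"claw": 0},{"delta_pos": [0.04,-0.025,0.09],"delta_rot": [0,0,0],"claw": 0},{"delta_pos": [0.065,-0.05,0.09],"delta_rot": [0,0,0],"claw": 0},{"delta_pos": [0.09,-0.075,0.09],"delta_rot": [0,0,0],"claw": 0},{"delta_pos": [0.115,-0.1,0.09],"delta_rot": [0,0,0],"claw": 0},{"delta_pos": [0.14,-0.12,0.09],"delta_rot": [0,0,0],"claw": 0},{"delta_pos": [0.16,-0.125,0.09],"delta_rot": [0,0,0],"claw": 0},{"delta_pos": [0.17,-0.128,0.09],"delta_rot": [0,0,0],"claw": 0},{"delta_pos": [0.17,-0.128,0.09],"delta_rot": [0,0,0],"claw": 0}]}}

```text
time: 8.1
eef_pos: [0.6511, -0.0868, 0.2709]
tcp_rot: [0.708, -0.017, -0.706, -0.018]
contact_force: [-0.0, 0.3, -0.5]
opening: 0.0
```

```bash
python3 - <<'E'
from h import *
p=np.load('p.npy'); s=ctrl.get_state();print(s['eef_pos'],s['contact_force'])
a=ctrl.read_camera('scene');b=ctrl.read_camera('top')
o=np.zeros((400,800,3),np.uint8); o[:,:400]=cv2.resize(a[150:250,278:378],(400,400),interpolation=cv2.INTER_CUBIC); o[:,400:]=cv2.resize(b[160:260,165:265],(400,400),interpolation=cv2.INTER_CUBIC); cv2.imwrite('pics/l6.png',o)
for w in (.06,-.35,-.4,-.45,-.5):
    a=1.309-w; P=W(p,[(-.095,.07*np.cos(a+k*1.5708),.1+.07*np.sin(a+k*1.5708)) for k in(0,1,-1)]); print(w,((proj('scene',P)-[278,150])*4).round(0).tolist(),((proj('top',P)-[165,160])*4+[400,0]).round(0).tolist())
E
```

```text
[ 0.65114239 -0.08681408  0.27094022] [-0.02195394  0.34034645 -0.48215196]
0.06 [[238.0, 72.0], [83.0, 149.0], [300.0, 198.0]] [[537.0, 335.0], [730.0, 357.0], [484.0, 344.0]]
-0.35 [[189.0, 70.0], [76.0, 191.0], [309.0, 157.0]] [[595.0, 339.0], [741.0, 362.0], [466.0, 339.0]]
-0.4 [[183.0, 71.0], [76.0, 196.0], [309.0, 152.0]] [[602.0, 340.0], [741.0, 363.0], [465.0, 338.0]]
-0.45 [[177.0, 72.0], [77.0, 201.0], [309.0, 147.0]] [[610.0, 340.0], [740.0, 363.0], [465.0, 338.0]]
-0.5 [[171.0, 74.0], [78.0, 206.0], [308.0, 142.0]] [[617.0, 341.0], [739.0, 364.0], [464.0, 337.0]]
```

View pics/l6.png

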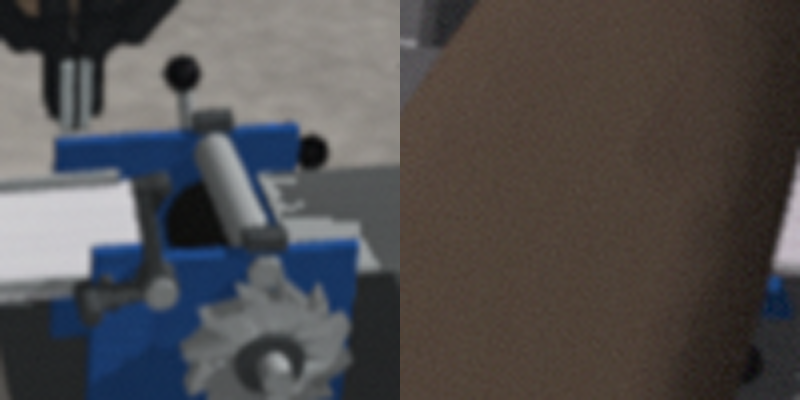

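The wheel is at about -0.41 with the arm away (ball at (182,72)), and the pawl is still upright. Descending behind the pawl and pushing it to +y.

{"name": "play_rows", "arguments": {"targets": [{"delta_pos": [-0.001,0,-0.022],"delta_rot": [0,0,0],"claw": 0},{"delta_pos": [-0.001,0,-0.044],"delta_rot": [0,0,0],"claw": 0},{"delta_pos": [-0.001,0,-0.066],"delta_rot": [0,0,0],"claw": 0},{"delta_pos": [-0.001,0,-0.066],"delta_rot": [0,0,0],"claw": 0},{"delta_pos": [-0.001,0.005,-0.066],"delta_rot": [0,0,0],"claw": 0},{"delta_pos": [0,0.01,-0.066],"delta_rot": [0,0,0],"claw": 0},{"delta_pos": [0,0.015,-0.066],"delta_rot": [0,0,0],"claw": 0},{"delta_pos": [0,0.02,-0.066],"delta_rot": [0,0,0],"claw": 0},{"delta_pos": [0,0.025,-0.066],"delta_rot": [0,0,0],"claw": 0},{"delta_pos": [0.001,0.03,-0.066],"delta_rot": [0,0,0],"claw": 0},{"delta_pos": [0.001,0.035,-0.066],"delta_rot": [0,0,0],"claw": 0},{"delta_pos": [0.001,0.04,-0.066],"delta_rot": [0,0,0],"claw": 0},{"delta_pos": [0.001,0.045,-0.066],"delta_rot": [0,0,0],"claw": 0},{"delta_pos": [0.002,0.05,-0.066],"delta_rot": [0,0,0],"claw": 0},{"delta_pos": [0.002,0.056,-0.066],"delta_rot": [0,0,0],"claw": 0},{"delta_pos": [0.002,0.062,-0.066],"delta_rot": [0,0,0],"claw": 0},{"delta_pos": [0.003,0.068,-0.066],"delta_rot": [0,0,0],"claw": 0},{"delta_pos": [0.003,0.074,-0.066],"delta_rot": [0,0,0],"claw": 0},{"delta_pos": [0.003,0.079,-0.066],"delta_rot": [0,0,0],"claw": 0},{"delta_pos": [0.003,0.08,-0.066],"delta_rot": [0,0,0],"claw": 0}]}}

```text
time: 9.87
eef_pos: [0.6525, -0.0043, 0.2054]
tcp_rot: [0.707, -0.016, -0.706, -0.018]
contact_force: [0.2, 0.0, 0.7]
opening: 0.0
```

{"name": "play_rows", "arguments": {"targets": [{"delta_pos": [0,0.002,0],"delta_rot": [0,0,0],"claw": 0},{"delta_pos": [0,0.002,0.02],"delta_rot": [0,0,0],"claw": 0},{"delta_pos": [0,0.002,0.05],"delta_rot": [0,0,0],"claw": 0},{"delta_pos": [0,0.002,0.08],"delta_rot": [0,0,0],"claw": 0},{"delta_pos": [0,0.002,0.11],"delta_rot": [0,0,0],"claw": 0},{"delta_pos": [0,0.002,0.13],"delta_rot": [0,0,0],"claw": 0},{"delta_pos": [0,0.002,0.13],"delta_rot": [0,0,0],"claw": 0},{"delta_pos": [0,0.002,0.13],"delta_rot": [0,0,0],"claw": 0}]}}

```text
time: 10.53
eef_pos: [0.653, -0.0024, 0.3372]
tcp_rot: [0.709, -0.016, -0.705, -0.018]
contact_force: [-0.1, 0.2, -0.7]
opening: 0.001
```

```bash
python3 - <<'E'
from h import *
look('l7',100,(328,200)); s=ctrl.get_state();print(s['time'],s['eef_pos'],s['contact_force'])
E
```

```text
10.6333 [ 0.65190381 -0.00225839  0.33335425] [-0.00592862  0.20024962  0.35640853]
```

View pics/l7.png

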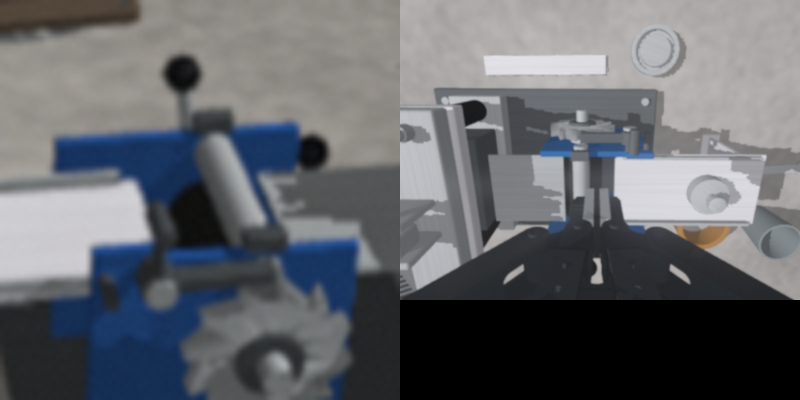

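```bash
python3 - <<'E'
from h import *
b=ctrl.read_camera('scene'); a=cv2.imread('pics/scene0.png'); f=lambda i:cv2.resize(i[190:250,305:365],(400,400),interpolation=cv2.INTER_CUBIC)
cv2.imwrite('pics/l8.png',np.hstack([f(a),f(b)])); p=np.load('p.npy')
for th in (0,.05,.15,.25):
    P=W(p,[(.099,-.06-.036*np.sin(th),.15+.036*np.cos(th)),(.087,-.06+.057*np.cos(th),.15+.057*np.sin(th))]); print(th,((proj('scene',P)-[305,190])*6.67).round().tolist())
E
```

```text
0 [[96.0, 133.0], [269.0, 198.0]]
0.05 [[90.0, 133.0], [269.0, 190.0]]
0.15 [[78.0, 135.0], [269.0, 174.0]]
0.25 [[65.0, 138.0], [267.0, 159.0]]
```

View pics/l8.png

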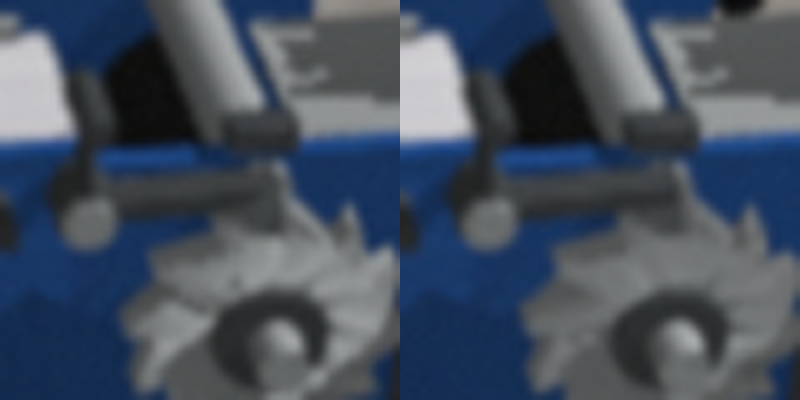

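The pawl looks the same as at the start (thumb bar at (90,100) in both crops), so it's level with its nose in the gap. The robot is well clear, so I'm handing in.

```bash
python3 -c "
from plant import ctrl
print(ctrl.sign_off())"
```

```text
the job is handed in; nothing more can be done
None
```

The feed roller is back one notch and the pawl is down in the next tooth gap. I did it with closed-finger pushes alone, in the order you asked, and handed it in at about 11 s.

- **Pawl thrown over:** I pushed the thumb bar to -y. The next picture showed the pawl upright on its stop, with the thumb bar lying to -y.
- **Wheel turned back:** I pushed the upper star ball to -y. With the arm out of the way, the pictures put the wheel at about -0.41 (±0.03), inside the range of -0.34 to -0.51.
- **Pawl dropped in:** I pushed its upper half to +y. It fell level, and its picture matches the seated pose at the start.

The arm ended about 0.15 m above the pawl, touching nothing. Contact force read about 1 N or less at every check except one free-air reading of about 1.7 N while crossing to the handle. In the last pictures the rule, ring holder and tray weight looked undisturbed. I did not measure the loose items before and after.

One early check disagreed: the thumb bar's position in the scene camera was about 7 px off. I had marked its far end instead of its near end, and the wrist camera then agreed to within 3 px. No other checks failed.

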